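# Sort the viscometer parts after a measuring series

### The arm

A 6-joint arm with a two-finger parallel gripper is mounted at the origin on the work surface. World frame = base frame: x ahead of the robot, y to its left, z up, the work surface at z = 0. Lengths are in m, angles in rad, forces in N, time in s.
With the tool pointing down it reaches from about 0.35 to 0.775 m from the base axis. Payload 5.5 kg.
Tool frame: the origin (TCP) lies at the very end of the fingers, on their centre line; the grasp point (between the pads) lies 19 mm behind it; z points along the fingers, y is the line along which they close (so a half turn about z gives the same grasp; the last joint's range is limited). The gripper opens to 85 mm and grips with 20 to 120 N. Pads are 22 mm wide; open, the fingers measure 114 mm over their backs; the gripper's body (76 mm by 85 mm) begins 54 mm behind the grasp point. The pads swing forward as they close: fully open they stand 13 mm farther back than shut.
Start: joints at [1.198, 0.313, 0.046, 1.304, 0, 1.431], TCP at [0.133, 0.56, 0.198] pointing down, gripper open.
Joint ranges: [-2.76, 2.76], [-0.86, 1.69], [-1.03, 1.26], [-2.2, 2.34], [-1.47, 1.5], [-3.14, 3.14]. Speed limits (rad/s): [2.57, 2.57, 3.14, 3.14, 3.14, 3.14].

### API

Orientations are given as a unit quaternion [w, x, y, z].
In Python, from workcell import get_state, read_camera, hand_in gives the robot as it stands.
- The arm moves only by the tool send_rows, never from a script. Its argument "increments" is a list of rows, each an object of numbers: "dx", "dy", "dz": the shift along the world's x, y, z in units of 25 mm (1.0 is 25 mm); "roll": the turn about the world's z in units of 8 degrees (1.0 is 8 degrees); "claw": the opening, from -1 (shut) to 1 (fully open). In form: [{"dx": .., "dy": .., "dz": .., "roll": .., "claw": ..}, ...]. A call has exactly 5 rows; each row is the pose to reach, as a shift and turn from the pose commanded when the call began; what a row does not reach only later rows make up. A row lasts 1/8 s, in which the tool goes at most 62.5 mm and 10.7 degrees, less where a joint would pass 70% of its speed; a pose out of reach is approached as far as the arm can. A call with a gripper value outside its range is refused whole. The fingers move at their own pace and stop on an object; "grip_force" is the grip in N (left out, the last holds). Time passes only in rows, so rows that repeat a pose let the fingers close, or fill a call up. It gives the time, the measured TCP pose, the force, the opening and the grip force at its end, in the units of the state.
- get_state(): the state, without advancing time (a new reading comes with each control period).
- read_camera(name): name is "side" or "top" or "wrist"; returns a dict with "image" (480x640x3 uint8, blue, green, red), "fx", "fy", "cx", "cy" (pixels), "world_to_cam" (4x4, takes a point from world to camera coordinates). Camera axes: x right, y up, looking along -z (the intrinsics and any distortion apply to the point x, -y, -z); pixel columns grow to the right and rows downward; lengths in m; the calibration is good to about 2 mm. A picture is of the moment at which its call begins. There is no depth.
- hand_in(): hands the job in; it is judged then, once.
The state is a dict: "clock": time; "joint_pos": joint angles; "qvel": joint speeds; "tau": joint torques, N m; "tcp_pos": TCP position; "orientation": TCP orientation; "wrist_force": force on the tool from outside, world axes, zero at the start; "ft_torque": the same for the moment, N m; "finger_gap": finger opening in m; "grip_force": force on a finger pad.
Only numpy, scipy, OpenCV 4.12 (cv2) and the standard library are available. Lean on these libraries where they do the work, as an engineer would, in place of code of your own. Each camera call takes 0.05 s, during which the arm holds its last target. There are 200 camera calls.

### The job

Clear up after the viscosity measurements: put both disc spindles side by side in the round metal rinsing dish, one cylinder bob in each of the two bays of the grey rack, and the steel sample cup in the square white tray. Set every part down standing upright and flat on the floor of its place, never letting it drop, and leave the amber sample jar where it stands.

Things in the scene. Friction and masses are not known exactly. Their poses are not given: they have to be found in the camera images.
- disc_large: Large disc spindle of stainless steel: a flat disc foot, diameter 62, 8 thick, with a thin upright shaft and a dark steel coupling head on top, diameter 14, from 52 to 82 mm above the underside (grip it here, at about 66), on a neck of diameter 10. Total height 82. Round about its z axis; origin at the centre of its underside, z up. 120 g. It starts standing upright, loose, on the bench.
- disc_small: Small disc spindle, like the large one but with a disc foot of diameter 48, 8 thick, and a dark steel coupling head on top, diameter 14, from 52 to 82 mm above the underside (grip it here, at about 66), on a neck of diameter 10. Total height 82. Round about its z axis; origin at the centre of its underside, z up. 80 g. It starts standing upright, loose, on the bench.
- bob_thick: Thick cylinder bob of stainless steel: a solid upright cylinder of diameter 34, 42 high, with a dark steel coupling head on top, diameter 14, from 52 to 82 mm above the underside (grip it here, at about 66), on a neck of diameter 10. Total height 82. Round about its z axis; origin at the centre of its underside, z up. 180 g. It starts standing upright, loose, on the bench.
- bob_thin: Thin cylinder bob, like the thick one but with a cylinder of diameter 26, 42 high, and a dark steel coupling head on top, diameter 14, from 52 to 82 mm above the underside (grip it here, at about 66), on a neck of diameter 10. Total height 82. Round about its z axis; origin at the centre of its underside, z up. 120 g. It starts standing upright, loose, on the bench.
- cup: Steel sample cup, open at the top, straight-walled: outer diameter 52, 50 high, wall 2.5, empty. Grip it across its outside near the top (at about 40 to 45 mm height). Origin at the centre of its underside, z up. 120 g. It starts standing upright, loose, on the bench.
- jar: Amber glass sample jar with a black lid, diameter 46, 70 high, standing among the parts. Origin at the centre of its underside, z up. It is not to be moved.
- dish: Round metal rinsing dish, fixed to the bench: outer diameter 170, inner diameter 162, rim 18 high, flat floor 4 mm above the bench. Both disc spindles belong in it, side by side. Origin at the centre of its underside, z up.
- rack: Grey plastic rack with two open bays, fixed to the bench: 72 (its x) by 136 (its y), walls 4 thick and 18 high, floor 4 mm above the bench. A middle wall across it at y = 0, along its x axis, leaves two bays of 64 by 62 mm inside, their centres at y = +33 and -33 mm, x = 0. One bob belongs in each bay, either way round. Origin at the centre of its underside, z up.
- tray: Square white tray, fixed to the bench: 92 by 92, inside 84 by 84, walls 4 thick and 18 high, floor 4 mm above the bench. The cup belongs in it. Origin at the centre of its underside, z up.
Things that resemble listed ones, but are neither listed nor needed, are in the scene too. Leave any purple look-alike of the disc_large alone.

How it is judged:
At the end, for the whole second after the job is handed in: Upright (0.12 rad), flat on the floors (underside under 10 mm above the holder's), still, released: large and small disc within 56 and 63 mm of the dish centre, one bob per rack bay (x within 25 mm of 0, 10 to 56 mm from the middle wall's centre), cup within 30 mm of the tray centre (horizontal distance between disc_large and dish below 0.056 m and z of disc_large in the frame of dish between 0 and 0.01 m and angle between each of disc_large, disc_small, bob_thick, bob_thin, cup's own z axis and vertical below 0.12 rad and linear speed of each of disc_large, disc_small, bob_thick, bob_thin, cup below 0.02 m/s and angular speed of each of disc_large, disc_small, bob_thick, bob_thin, cup below 0.3 rad/s and horizontal distance between disc_small and dish below 0.063 m and z of disc_small in the frame of dish between 0 and 0.01 m and x of bob_thick in the frame of rack between -0.025 and 0.025 m and z of bob_thick in the frame of rack between 0 and 0.01 m and x of bob_thin in the frame of rack between -0.025 and 0.025 m and z of bob_thin in the frame of rack between 0 and 0.01 m and ((y of bob_thick in the frame of rack between 0.01 and 0.056 m and y of bob_thin in the frame of rack between -0.056 and -0.01 m) or (y of bob_thick in the frame of rack between -0.056 and -0.01 m and y of bob_thin in the frame of rack between 0.01 and 0.056 m)) and horizontal distance between cup and tray below 0.03 m and z of cup in the frame of tray between 0 and 0.01 m); the robot touches nothing.
It fails at once if the sample jar is moved more than 15 mm or tipped (distance of jar from where it was at the start of the episode above 0.015 m or angle between jar's own z axis and vertical above 0.25 rad).
It fails at once if a part is dropped (moves free of the fingers at over 0.9 m/s: a fall of some 40 mm) ((linear speed of disc_large above 0.9 m/s and contact force between the fingers and disc_large below 0.05 N) or (linear speed of disc_small above 0.9 m/s and contact force between the fingers and disc_small below 0.05 N) or (linear speed of bob_thick above 0.9 m/s and contact force between the fingers and bob_thick below 0.05 N) or (linear speed of bob_thin above 0.9 m/s and contact force between the fingers and bob_thin below 0.05 N) or (linear speed of cup above 0.9 m/s and contact force between the fingers and cup below 0.05 N)).
It also fails if it takes over 128 s, if anything falls off the work surface, if the arm or the gripper's body presses on something with over 40 N, if the wrist force passes 120 N, or if a joint passes its speed limit or range.

## Working session

There is one attempt and no reset: what is moved stays moved. The work goes in short steps, Python scripts to look and compute and a tool call to move; the robot and the scene stay as the last step left them, time stands still between calls to the robot, and variables do not carry over. Pictures are saved under pics/ and viewed, at most 14 in all, crops included, and the job is handed in when it is done.

Besides the shell and the picture viewer there is one more tool, called after "Emit:" as name(argument=value, ...), one argument or row to a line, values as JSON. send_rows: Moves the arm, as the interface text tells. Its arguments: {"type":"object","properties":{"increments":{"type":"array","items":{"type":"object","properties":{"dx":{"type":"number"},"dy":{"type":"number"},"dz":{"type":"number"},"roll":{"type":"number"},"claw":{"type":"number"}}}},"grip_force":{"type":"number"}},"required":["increments"]}

```bash
mkdir -p pics; ls
python3 - <<'E'
from workcell import get_state, read_camera
import cv2, numpy as np
s=get_state(); print(s)
for n in ("top","side"):
    c=read_camera(n); cv2.imwrite(f"pics/{n}0.png",c["image"]); print(n,c["fx"],c["fy"],c["cx"],c["cy"],[k for k in c]); print(np.round(c["world_to_cam"],4))
E
```

```text
pics
{'clock': 0.0, 'joint_pos': array([1.19838655e+00, 3.14045867e-01, 4.49809450e-02, 1.30357515e+00,
       5.33150908e-06, 1.43123153e+00]), 'qvel': array([-0.00094752,  0.00098536,  0.00039754,  0.00068639, -0.00183631,
        0.00331742]), 'tau': array([-2.97248862e-04, -4.80629718e+01,  2.98533797e+01,  1.93732849e-02,
       -2.28031176e-04, -9.92490271e-06]), 'tcp_pos': array([0.1324616 , 0.55895937, 0.19718385]), 'orientation': array([-2.35997423e-04,  1.16159618e-01,  9.93230131e-01, -8.91156522e-04]), 'wrist_force': array([ 0.48570861, -0.37276627, -0.48452914]), 'ft_torque': array([ 0.04686625, -0.00188658, -0.01208127]), 'grip_force': 0.0, 'finger_gap': 0.08545317096822176}
top 442.8662200837202 442.8662200837202 322.83896989646274 242.92839214977573 ['image', 'fx', 'fy', 'cx', 'cy', 'world_to_cam']
[[ 0.0193 -0.9996 -0.0198 -0.0345]
 [ 0.9867  0.0158  0.1618 -0.4278]
 [-0.1615 -0.0226  0.9866 -0.7657]
 [ 0.      0.      0.      1.    ]]
side 562.5625487501414 562.5625487501414 316.4876374223403 237.11708356046208 ['image', 'fx', 'fy', 'cx', 'cy', 'world_to_cam']
[[ 0.6972 -0.7169 -0.0042 -0.3333]
 [ 0.5074  0.4893  0.7093 -0.2487]
 [-0.5064 -0.4967  0.7049 -0.7918]
 [ 0.      0.      0.      1.    ]]
```

View pics/top0.png

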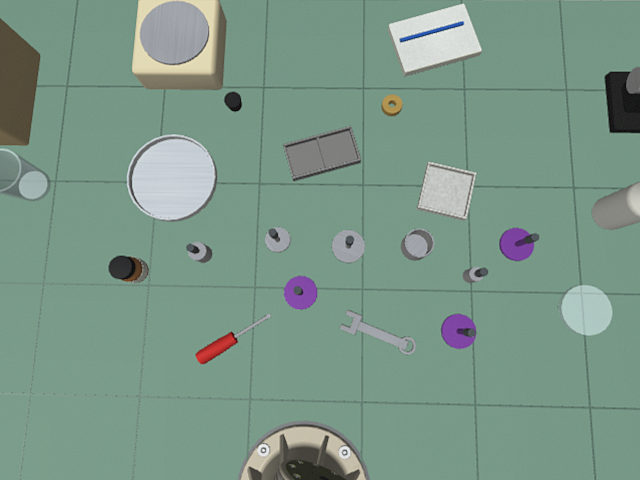

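View pics/side0.png

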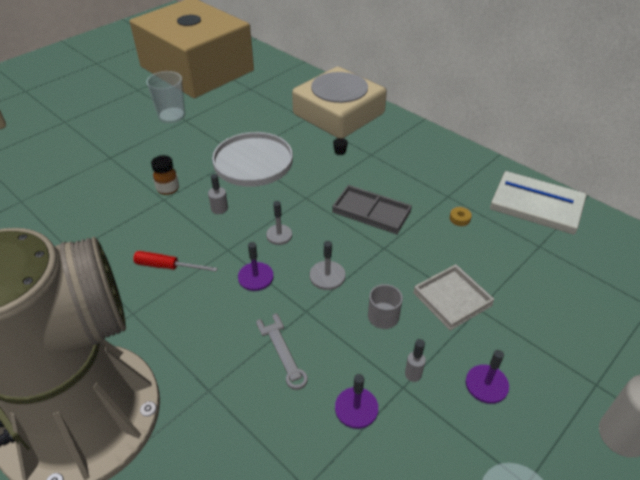

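The top view shows the large disc at (348,246), the small disc at (277,239), the thick bob at (199,252), the thin bob at (476,274) and the cup at (417,244). The jar is at (128,269), the dish at (172,178), the rack at (322,153) and the tray at (447,190). The side view shows the same parts: bobs at (218,198) and (415,365), discs at (279,234) and (327,273), cup at (385,306). The three purple discs are look-alikes.

```bash
cat > h.py <<'E'
import cv2, numpy as np
def P(c):
    K=np.array([[c["fx"],0,c["cx"]],[0,c["fy"],c["cy"]],[0,0,1]])
    return K@np.diag([1,-1,-1])@c["world_to_cam"][:3]
def plane(c,uv,z):
    M=P(c); A=np.column_stack([M[:,0],M[:,1],M[:,2]*z+M[:,3]])
    p=np.linalg.solve(A,[uv[0],uv[1],1]); return p[:2]/p[2]
def proj(c,p):
    q=P(c)@[*p,1]; return q[:2]/q[2]
def tri(c1,u1,c2,u2):
    X=cv2.triangulatePoints(P(c1),P(c2),np.float64(u1).reshape(2,1),np.float64(u2).reshape(2,1)).ravel(); return X[:3]/X[3]
def blob(mask,near,r=45):
    """contour of largest blob within r px of near"""
    m=np.zeros_like(mask); cv2.circle(m,tuple(map(int,near)),r,255,-1); m&=mask
    cs,_=cv2.findContours(m,cv2.RETR_EXTERNAL,cv2.CHAIN_APPROX_NONE)
    return max(cs,key=cv2.contourArea)
def cen(k):
    m=cv2.moments(k); return np.array([m["m10"],m["m01"]])/m["m00"]
def dark(im,v=75): return (im.max(2)<v).astype(np.uint8)*255
def notgreen(im):
    h=cv2.cvtColor(im,cv2.COLOR_BGR2HSV); g=(abs(h[...,0].astype(int)-75)<20)&(h[...,1]>45)
    return (~g).astype(np.uint8)*255
E
python3 - <<'E'
from workcell import read_camera
from h import *
t=read_camera("top"); s=read_camera("side")
dt,ds=dark(t["image"]),dark(s["image"])
for n,a,b in [("large",(349,241),(327,250)),("small",(273,233),(278,209)),("thick",(192,248),(215,182)),("thin",(481,272),(419,348))]:
    ka,kb=blob(dt,a,14),blob(ds,b,16); X=tri(t,cen(ka),s,cen(kb))
    print(n,cen(ka).round(1),cen(kb).round(1),cv2.contourArea(ka),cv2.contourArea(kb),X.round(4))
nt=notgreen(t["image"])
cv2.imwrite("pics/mask.png",nt)
for n,a,z,r in [("large foot",(348,246),8,24),("small foot",(277,239),8,20),("cup",(417,244),50,26),("dish",(172,178),18,52),("rack",(322,153),18,48),("tray",(447,190),18,42)]:
    k=blob(nt,a,r); h=cv2.convexHull(k); W=np.float32([plane(t,p[0],z/1000) for p in h])*1000
    (c,sz,an)=cv2.minAreaRect(W); e=cv2.fitEllipse(W)
    print(n,cv2.contourArea(k),"rect",np.round(c,1),np.round(sz,1),round(an,1),"ell",np.round(e[0],1),np.round(e[1],1))
E
```

```text
large [348.7 243.5] [327.4 250.3] 10.5 103.5 [ 0.4253 -0.0743  0.0666]
small [275.1 235.8] [277.2 210.2] 16.5 91.0 [0.4349 0.055  0.0681]
thick [195.1 249.7] [214.8 182.4] 24.5 84.0 [0.407  0.1937 0.0693]
thin [477.7 272.9] [418.4 349.2] 23.5 131.5 [ 0.3782 -0.2959  0.0607]
large foot 843.0 rect [427.9 -73.3] [60.8 61.3] 45.9 ell [427.9 -73.3] [62.6 63.1]
small foot 499.5 rect [438.   58.8] [47.7 47. ] 1.8 ell [438.6  59.3] [48.6 49.8]
cup 805.5 rect [ 425.5 -193.8] [51.8 62.4] 45.7 ell [ 426.8 -193.4] [53.3 63.2]
dish 6126.5 rect [554.3 263.8] [174.8 170.7] 69.3 ell [553.9 264.4] [170.5 176.8]
rack 2671.0 rect [605.3 -21.3] [ 77.9 136.5] 16.7 ell [605.7 -20.4] [110.8 160.5]
tray 2516.5 rect [ 534.1 -255.5] [95.7 98.6] 76.8 ell [ 532.4 -254.2] [117.4 138.4]
```

Run:
```python
from workcell import read_camera
from h import *
t=read_camera("top"); s=read_camera("side")
L=[("large",(349,241),(327,250)),("small",(273,233),(278,209)),("thick",(192,248),(215,182)),("thin",(481,272),(419,348))]
for v in (95,110):
  dt,ds=dark(t["image"],v),dark(s["image"],v)
  for n,a,b in L:
    ka,kb=blob(dt,a,14),blob(ds,b,17); X=tri(t,cen(ka),s,cen(kb))
    print(v,n,cen(ka).round(1),cen(kb).round(1),cv2.contourArea(ka),cv2.contourArea(kb),X.round(4), proj(t,X).round(1))
a=cv2.resize(t["image"][215:295,100:500],None,fx=2,fy=2,interpolation=cv2.INTER_CUBIC)
g=[cv2.resize(t["image"][y-25:y+25,x-25:x+25],(390,390),interpolation=cv2.INTER_NEAREST) for x,y in [(198,250),(476,273)]]
cv2.imwrite("pics/crop.png",np.hstack(g))
```

```text
95 large [349.2 241.1] [327.4 251.7] 49.0 170.0 [ 0.4283 -0.0736  0.0609] [349.3 240.9]
95 small [273.9 234.6] [277.3 211.9] 63.0 151.5 [0.4381 0.0585 0.06  ] [274.1 234.4]
95 thick [192.4 248.5] [214.9 182.1] 63.5 118.5 [0.4104 0.1995 0.0646] [192.6 248.2]
95 thin [480.9 272.3] [418.3 349. ] 68.0 178.0 [ 0.3768 -0.2981  0.0657] [480.9 272.3]
110 large [349.1 240.9] [327.3 251.8] 57.5 220.0 [ 0.4285 -0.0734  0.0605] [349.2 240.9]
110 small [273.9 234.4] [278.1 212. ] 68.5 242.5 [0.4391 0.0583 0.059 ] [274.3 233.9]
110 thick [192.4 248.4] [215.8 180.4] 68.0 245.0 [0.4106 0.1972 0.0698] [193.  247.7]
110 thin [480.9 272.1] [418.5 348.7] 79.5 227.0 [ 0.3771 -0.2979  0.0661] [480.9 272.2]
```

View pics/crop.png

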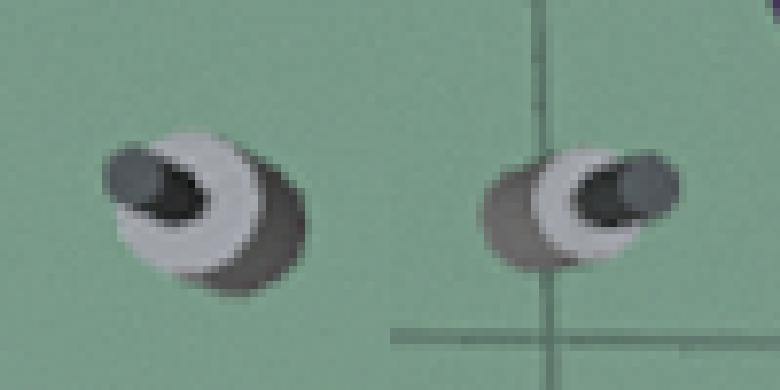

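The crop shows both bobs with their dark heads, thick on the left and thin on the right. That matches the triangulated positions, so I start with the thick bob.

Emit:
send_rows(
  increments=[
    {"dx":1.2,"dy":-1.5,"claw":0},
    {"dx":2.4,"dy":-3.0,"claw":0},
    {"dx":3.6,"dy":-4.5,"claw":0},
    {"dx":4.8,"dy":-6.0,"claw":0},
    {"dx":6.0,"dy":-7.5,"claw":0},
  ],
  grip_force=60,
)

```text
schema error: expected keys dx, dy, dz, roll, claw
```

Emit:
send_rows(
  increments=[
    {"dx":1.3,"dy":-1.7,"claw":0},
    {"dx":2.6,"dy":-3.4,"claw":0},
    {"dx":3.8,"dy":-5.1,"claw":0},
    {"dx":5.1,"dy":-6.9,"claw":0},
    {"dx":5.1,"dy":-6.9,"claw":0},
  ],
)

```text
schema error: expected keys dx, dy, dz, roll, claw
```

Emit:
send_rows(
  increments=[
    {"dx":1.2,"dy":-1.5,"dz":0,"roll":0,"claw":0},
    {"dx":2.4,"dy":-3.0,"dz":0,"roll":0,"claw":0},
    {"dx":3.6,"dy":-4.5,"dz":0,"roll":0,"claw":0},
    {"dx":4.8,"dy":-6.0,"dz":0,"roll":0,"claw":0},
    {"dx":6.0,"dy":-7.5,"dz":0,"roll":0,"claw":0},
  ],
  grip_force=60,
)

```text
clock: 0.92
tcp_pos: [0.2835, 0.3708, 0.1982]
orientation: [0.0, 0.116, 0.993, 0.0]
wrist_force: [0.3, -0.4, -0.2]
finger_gap: 0.0429
grip_force: 0.0
```

Emit:
send_rows(
  increments=[
    {"dx":1.3,"dy":-1.7,"dz":0,"roll":0,"claw":0},
    {"dx":2.6,"dy":-3.4,"dz":0,"roll":0,"claw":0},
    {"dx":3.8,"dy":-5.1,"dz":0,"roll":0,"claw":0},
    {"dx":5.1,"dy":-6.9,"dz":0,"roll":0,"claw":0},
    {"dx":5.1,"dy":-6.9,"dz":0,"roll":0,"claw":0},
  ],
)

```text
clock: 1.55
tcp_pos: [0.4123, 0.1968, 0.1981]
orientation: [0.0, 0.119, 0.993, -0.0]
wrist_force: [-0.9, 0.3, 0.6]
finger_gap: 0.0428
grip_force: 0.0
```

Run:
```python
from workcell import *
import cv2
from h import *
c=read_camera("wrist"); im=c["image"].copy(); print(get_state()["tcp_pos"])
for x,y in [(.4105,.199)]:
  for z in (0,.042,.082):
    u=proj(c,(x,y,z)); print(u); cv2.circle(im,tuple(int(v) for v in u),3,(0,0,255),-1)
cv2.imwrite("pics/w1.png",im)
```

```text
[0.4109706  0.19814348 0.19804459]
[321.14601781 204.18846174]
[321.34430427 213.10573525]
[321.58162495 223.77844324]
```

View pics/w1.png

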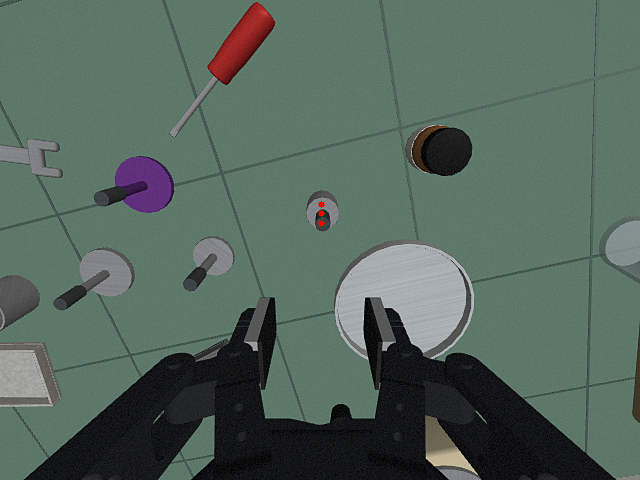

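The wrist view shows the thick bob at (322,212), lined up with its predicted axis and midway between the fingers. I descend and grip.

Emit:
send_rows(
  increments=[
    {"dx":0,"dy":0,"dz":-1.5,"roll":0,"claw":0},
    {"dx":0,"dy":0,"dz":-3.0,"roll":0,"claw":0},
    {"dx":0,"dy":0,"dz":-4.5,"roll":0,"claw":0},
    {"dx":0,"dy":0,"dz":-6.0,"roll":0,"claw":0},
    {"dx":0,"dy":0,"dz":-6.0,"roll":0,"claw":0},
  ],
)

```text
clock: 2.22
tcp_pos: [0.4065, 0.1999, 0.046]
orientation: [-0.003, 0.115, 0.993, -0.001]
wrist_force: [-0.9, 0.0, -0.1]
finger_gap: 0.0427
grip_force: 0.0
```

Emit:
send_rows(
  increments=[
    {"dx":0,"dy":0,"dz":0,"roll":0,"claw":-1},
    {"dx":0,"dy":0,"dz":0,"roll":0,"claw":-1},
    {"dx":0,"dy":0,"dz":0,"roll":0,"claw":-1},
    {"dx":0,"dy":0,"dz":0,"roll":0,"claw":-1},
    {"dx":0,"dy":0,"dz":0,"roll":0,"claw":-1},
  ],
)

```text
clock: 2.85
tcp_pos: [0.4108, 0.1997, 0.0488]
orientation: [0.001, 0.116, 0.993, 0.0]
wrist_force: [-1.0, 0.7, 4.9]
finger_gap: -0.0
grip_force: 2.6
```

Run:
```python
from workcell import *
import cv2
s=get_state(); print(s["tcp_pos"],s["finger_gap"],s["grip_force"],s["wrist_force"])
w=read_camera("wrist")["image"]; d=read_camera("side")["image"]
cv2.imwrite("pics/w2.png",np.hstack([cv2.resize(w[150:450,170:470],(400,400)),cv2.resize(d[100:250,140:290],(400,400))]) if 0 else __import__("numpy").hstack([cv2.resize(w[150:450,170:470],(400,400)),cv2.resize(d[100:250,140:290],(400,400))]))
```

```text
[0.4107827  0.1996674  0.04881933] -8.2603374660657e-06 2.5903229042887688 [-0.95666369  0.6877913   4.94781679]
```

View pics/w2.png

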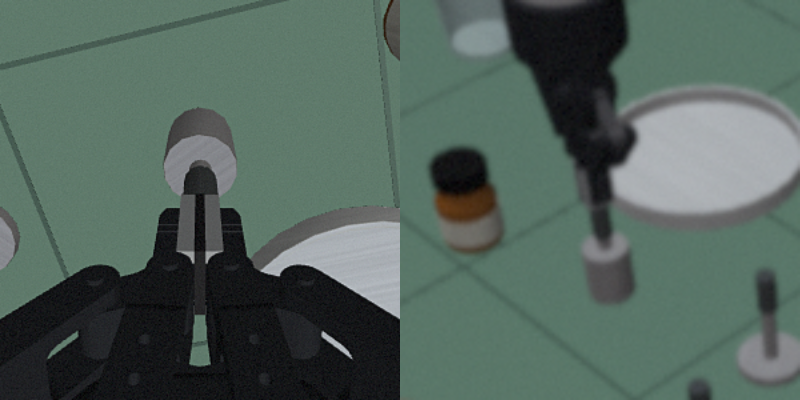

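Run:
```python
from workcell import *
from h import *
c=read_camera("wrist"); im=c["image"]
M=c["world_to_cam"]; print("cam",-M[:3,:3].T@M[:3,3])
f=lambda p:((proj(c,p)-[170,150])*4/3).round()
for z in (0,.042,.052,.082): print(z,f((.4105,.199,z)))
T=get_state()["tcp_pos"]; print("tcp",f(T),"grasp",f(T+[0,0,.019]), "padfront", f(T+[-.011,0,0]))
cv2.imwrite("pics/w3.png",cv2.resize(im[240:400,240:400],(600,600),interpolation=cv2.INTER_CUBIC))
```

```text
cam [0.32853699 0.21883536 0.22355319]
0 [198. 136.]
0.042 [198. 169.]
0.052 [198. 179.]
0.082 [198. 216.]
tcp [200. 176.] grasp [200. 197.] padfront [194. 153.]
```

View pics/w3.png

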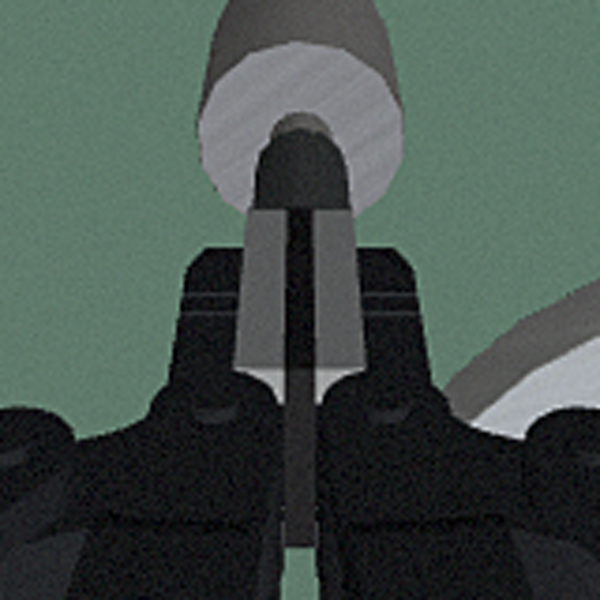

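Run:
```python
from workcell import *
from h import *
c=read_camera("side"); im=cv2.resize(c["image"][130:220,170:260],(600,600),interpolation=cv2.INTER_CUBIC)
T=get_state()["tcp_pos"]; print(T)
for p,col in [((.4105,.199,0),(0,0,255)),((.4105,.199,.042),(0,0,255)),((.4105,.199,.052),(0,0,255)),((.4105,.199,.082),(0,0,255)),(T+[0,0,.019],(0,255,255)),(T,(255,255,0))]:
    u=(proj(c,p)-[170,130])*600/90; print(u); cv2.circle(im,tuple(int(v) for v in u),4,col,1)
cv2.imwrite("pics/s3.png",im)
```

```text
[0.41083873 0.19967641 0.04883862]
[328.67448205 519.59387209]
[310.10429723 409.67672589]
[305.53020039 382.60259196]
[291.43613841 299.17967048]
[297.59998202 337.36464201]
[306.42573875 389.58300137]
```

View pics/s3.png

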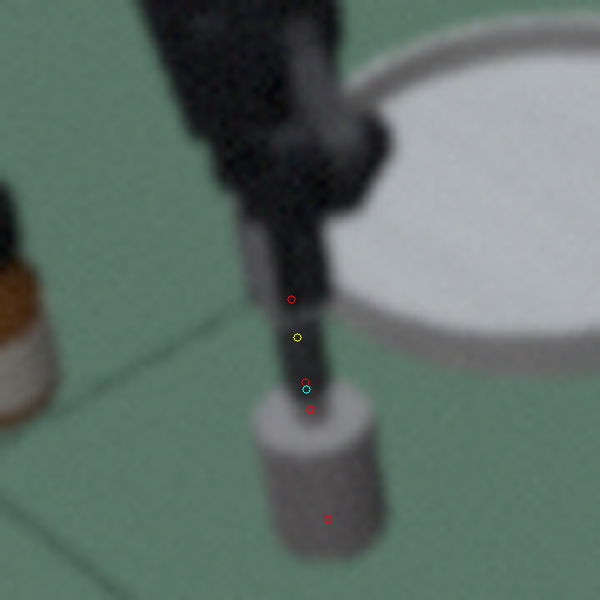

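Two views show the finger tips resting on top of the head, at about z 0.081. The reported TCP z is 0.049, so it reads about 32 mm low. I open, go down by that amount and grip again.

Emit:
send_rows(
  increments=[
    {"dx":0,"dy":0,"dz":0.5,"roll":0,"claw":-1},
    {"dx":0,"dy":0,"dz":1.0,"roll":0,"claw":0},
    {"dx":0,"dy":0,"dz":1.0,"roll":0,"claw":0},
    {"dx":0,"dy":0,"dz":1.0,"roll":0,"claw":0},
    {"dx":0,"dy":0,"dz":1.0,"roll":0,"claw":0},
  ],
)

```text
clock: 3.68
tcp_pos: [0.4098, 0.1994, 0.0727]
orientation: [-0.0, 0.116, 0.993, -0.0]
wrist_force: [-0.2, 0.2, -0.6]
finger_gap: 0.0425
grip_force: 0.0
```

Emit:
send_rows(
  increments=[
    {"dx":0,"dy":0,"dz":-0.6,"roll":0,"claw":0},
    {"dx":0,"dy":0,"dz":-1.2,"roll":0,"claw":0},
    {"dx":0,"dy":0,"dz":-1.8,"roll":0,"claw":0},
    {"dx":0,"dy":0,"dz":-2.3,"roll":0,"claw":0},
    {"dx":0,"dy":0,"dz":-2.3,"roll":0,"claw":0},
  ],
)

```text
clock: 4.3
tcp_pos: [0.4091, 0.1992, 0.0146]
orientation: [-0.001, 0.116, 0.993, -0.0]
wrist_force: [0.1, 0.2, 0.5]
finger_gap: 0.0428
grip_force: 0.0
```

Emit:
send_rows(
  increments=[
    {"dx":0,"dy":0,"dz":0,"roll":0,"claw":-1},
    {"dx":0,"dy":0,"dz":0,"roll":0,"claw":-1},
    {"dx":0,"dy":0,"dz":0,"roll":0,"claw":-1},
    {"dx":0,"dy":0,"dz":0,"roll":0,"claw":-1},
    {"dx":0,"dy":0,"dz":0,"roll":0,"claw":-1},
  ],
)

```text
clock: 4.92
tcp_pos: [0.4109, 0.1998, 0.0162]
orientation: [0.001, 0.116, 0.993, 0.0]
wrist_force: [-0.5, 0.9, 6.2]
finger_gap: 0.0122
grip_force: 58.5
```

Emit:
send_rows(
  increments=[
    {"dx":0,"dy":0,"dz":0.3,"roll":0,"claw":-1},
    {"dx":0,"dy":0,"dz":1.0,"roll":0,"claw":-1},
    {"dx":0,"dy":0,"dz":2.0,"roll":0,"claw":-1},
    {"dx":0,"dy":0,"dz":3.2,"roll":0,"claw":-1},
    {"dx":0,"dy":0,"dz":4.2,"roll":0,"claw":-1},
  ],
)

```text
clock: 5.55
tcp_pos: [0.4096, 0.1992, 0.1214]
orientation: [-0.0, 0.116, 0.993, -0.0]
wrist_force: [0.7, -0.1, -2.2]
finger_gap: 0.0121
grip_force: 58.5
```

Run:
```python
from workcell import *
from h import *
c=read_camera("side"); T=get_state()["tcp_pos"]; print(T)
u=proj(c,T+[0,0,.033]).astype(int); x,y=u; print(u)
cv2.imwrite("pics/s4.png",cv2.resize(c["image"][y-45:y+65,x-55:x+55],(500,500),interpolation=cv2.INTER_CUBIC))
```

```text
[0.41144078 0.19981441 0.12444129]
[208 140]
```

View pics/s4.png

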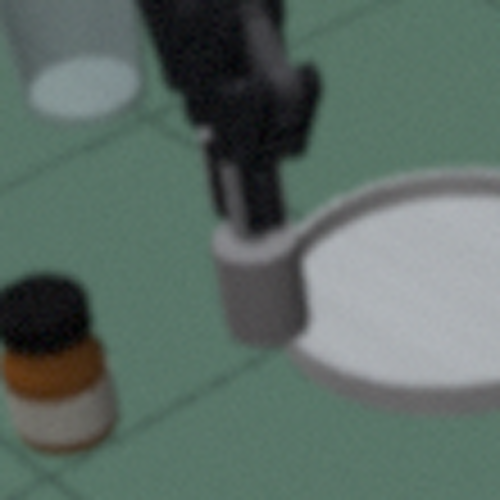

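The thick bob hangs upright in the fingers, with the jar and dish clear of it. I carry it to the left rack bay.

Emit:
send_rows(
  increments=[
    {"dx":0.5,"dy":-0.5,"dz":0,"roll":0,"claw":-1},
    {"dx":1.5,"dy":-1.5,"dz":0,"roll":0,"claw":-1},
    {"dx":2.7,"dy":-2.7,"dz":0,"roll":0,"claw":-1},
    {"dx":4.0,"dy":-4.0,"dz":0,"roll":0,"claw":-1},
    {"dx":5.3,"dy":-5.3,"dz":0,"roll":0,"claw":-1},
  ],
)

```text
clock: 6.22
tcp_pos: [0.5429, 0.0649, 0.1186]
orientation: [-0.001, 0.116, 0.993, -0.0]
wrist_force: [0.7, 0.9, -3.0]
finger_gap: 0.0123
grip_force: 58.5
```

Emit:
send_rows(
  increments=[
    {"dx":1.1,"dy":-1.1,"dz":0,"roll":0,"claw":-1},
    {"dx":1.8,"dy":-1.9,"dz":0,"roll":0,"claw":-1},
    {"dx":2.2,"dy":-2.3,"dz":0,"roll":0,"claw":-1},
    {"dx":2.2,"dy":-2.3,"dz":0,"roll":0,"claw":-1},
    {"dx":2.2,"dy":-2.3,"dz":-0.5,"roll":0,"claw":-1},
  ],
)

```text
clock: 6.85
tcp_pos: [0.5976, 0.01, 0.1081]
orientation: [0.0, 0.116, 0.993, 0.0]
wrist_force: [0.3, 0.2, -2.3]
finger_gap: 0.0124
grip_force: 58.5
```

Emit:
send_rows(
  increments=[
    {"dx":0,"dy":0,"dz":-1.2,"roll":0,"claw":-1},
    {"dx":0,"dy":0,"dz":-2.2,"roll":0,"claw":-1},
    {"dx":0,"dy":0,"dz":-2.9,"roll":0,"claw":-1},
    {"dx":0,"dy":0,"dz":-3.3,"roll":0,"claw":-1},
    {"dx":0,"dy":0,"dz":-3.45,"roll":0,"claw":-1},
  ],
)

```text
clock: 7.48
tcp_pos: [0.5968, 0.0102, 0.0212]
orientation: [-0.001, 0.116, 0.993, 0.0]
wrist_force: [0.9, -0.5, -2.1]
finger_gap: 0.0125
grip_force: 58.5
```

Emit:
send_rows(
  increments=[
    {"dx":0,"dy":0,"dz":-0.05,"roll":0,"claw":-1},
    {"dx":0,"dy":0,"dz":-0.1,"roll":0,"claw":-1},
    {"dx":0,"dy":0,"dz":-0.1,"roll":0,"claw":-1},
    {"dx":0,"dy":0,"dz":-0.1,"roll":0,"claw":-1},
    {"dx":0,"dy":0,"dz":-0.1,"roll":0,"claw":-1},
  ],
)

```text
clock: 8.1
tcp_pos: [0.5984, 0.0095, 0.0203]
orientation: [0.001, 0.116, 0.993, 0.0]
wrist_force: [-1.2, 0.3, 5.9]
finger_gap: 0.0122
grip_force: 59.1
```

Emit:
send_rows(
  increments=[
    {"dx":0,"dy":0,"dz":0,"roll":0,"claw":-0.05},
    {"dx":0,"dy":0,"dz":0,"roll":0,"claw":-0.05},
    {"dx":0,"dy":0,"dz":0.6,"roll":0,"claw":-0.05},
    {"dx":0,"dy":0,"dz":2.4,"roll":0,"claw":-0.05},
    {"dx":0,"dy":0,"dz":4.0,"roll":0,"claw":-0.05},
  ],
)

```text
clock: 8.72
tcp_pos: [0.5978, 0.0095, 0.1215]
orientation: [0.0, 0.116, 0.993, 0.0]
wrist_force: [0.5, 0.4, 0.2]
finger_gap: 0.0408
grip_force: 0.0
```

Emit:
send_rows(
  increments=[
    {"dx":-0.9,"dy":-1.3,"dz":0,"roll":0,"claw":0},
    {"dx":-2.2,"dy":-3.0,"dz":0,"roll":0,"claw":0},
    {"dx":-3.5,"dy":-4.9,"dz":0,"roll":0,"claw":0},
    {"dx":-4.8,"dy":-6.7,"dz":0,"roll":0,"claw":0},
    {"dx":-6.1,"dy":-8.5,"dz":0,"roll":0,"claw":0},
  ],
)

```text
clock: 9.35
tcp_pos: [0.4444, -0.2045, 0.1206]
orientation: [0.001, 0.116, 0.993, -0.0]
wrist_force: [0.9, -1.3, -0.2]
finger_gap: 0.0431
grip_force: 0.0
```

Emit:
send_rows(
  increments=[
    {"dx":-1.3,"dy":-1.8,"dz":0,"roll":0,"claw":0},
    {"dx":-2.2,"dy":-3.1,"dz":0,"roll":0,"claw":0},
    {"dx":-2.75,"dy":-3.8,"dz":0,"roll":0,"claw":0},
    {"dx":-2.75,"dy":-3.8,"dz":0,"roll":0,"claw":0},
    {"dx":-2.75,"dy":-3.8,"dz":0,"roll":0,"claw":0},
  ],
)

```text
clock: 9.98
tcp_pos: [0.3768, -0.2977, 0.1199]
orientation: [0.0, 0.116, 0.993, -0.0]
wrist_force: [0.2, 0.2, -0.2]
finger_gap: 0.0427
grip_force: 0.0
```

Run:
```python
from workcell import *
from h import *
print(get_state()["tcp_pos"])
c=read_camera("wrist"); im=c["image"].copy()
for z in (0,.042,.082):
    u=proj(c,(.377,-.298,z)); cv2.circle(im,tuple(int(v) for v in u),3,(0,0,255),-1)
t=read_camera("top")["image"]
cv2.imwrite("pics/w5.png",np.hstack([cv2.resize(im[100:400,120:520],(400,300)),cv2.resize(t[120:300,230:470],(400,300))]))
```

```text
[ 0.37677596 -0.29774085  0.11991765]
```

View pics/w5.png

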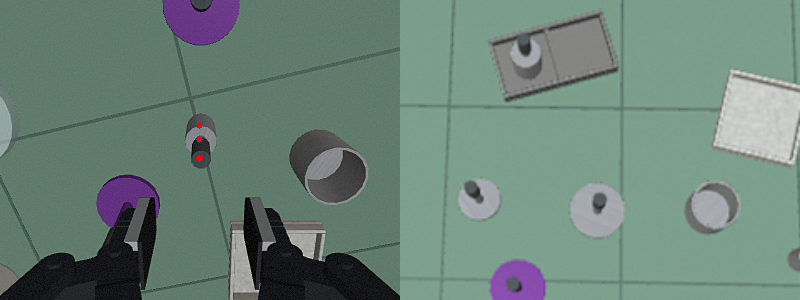

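The thick bob stands upright in the left bay. The thin bob is on its predicted axis between the fingers, and both neighbours are clear.

Emit:
send_rows(
  increments=[
    {"dx":0,"dy":0,"dz":-1.0,"roll":0,"claw":0},
    {"dx":0,"dy":0,"dz":-2.2,"roll":0,"claw":0},
    {"dx":0,"dy":0,"dz":-3.4,"roll":0,"claw":0},
    {"dx":0,"dy":0,"dz":-4.1,"roll":0,"claw":0},
    {"dx":0,"dy":0,"dz":-4.1,"roll":0,"claw":0},
  ],
)

```text
clock: 10.7
tcp_pos: [0.376, -0.2961, 0.0157]
orientation: [-0.001, 0.115, 0.993, 0.001]
wrist_force: [-0.2, -0.4, -0.0]
finger_gap: 0.0431
grip_force: 0.0
```

Emit:
send_rows(
  increments=[
    {"dx":0,"dy":0,"dz":0,"roll":0,"claw":-1},
    {"dx":0,"dy":0,"dz":0,"roll":0,"claw":-1},
    {"dx":0,"dy":0,"dz":0,"roll":0,"claw":-1},
    {"dx":0,"dy":0,"dz":0,"roll":0,"claw":-1},
    {"dx":0,"dy":0,"dz":0,"roll":0,"claw":-1},
  ],
)

```text
clock: 11.32
tcp_pos: [0.3772, -0.2985, 0.0179]
orientation: [0.001, 0.116, 0.993, -0.0]
wrist_force: [-0.1, 0.5, 6.1]
finger_gap: 0.012
grip_force: 58.9
```

Emit:
send_rows(
  increments=[
    {"dx":0,"dy":0,"dz":0.3,"roll":0,"claw":-1},
    {"dx":0,"dy":0,"dz":1.0,"roll":0,"claw":-1},
    {"dx":0,"dy":0,"dz":2.0,"roll":0,"claw":-1},
    {"dx":0,"dy":0,"dz":3.2,"roll":0,"claw":-1},
    {"dx":0,"dy":0,"dz":4.2,"roll":0,"claw":-1},
  ],
)

```text
clock: 11.95
tcp_pos: [0.3762, -0.298, 0.1231]
orientation: [-0.0, 0.116, 0.993, -0.0]
wrist_force: [0.6, -0.3, -1.2]
finger_gap: 0.0125
grip_force: 58.4
```

Emit:
send_rows(
  increments=[
    {"dx":0.5,"dy":0.5,"dz":0,"roll":0,"claw":-1},
    {"dx":1.4,"dy":1.4,"dz":0,"roll":0,"claw":-1},
    {"dx":2.7,"dy":2.7,"dz":0,"roll":0,"claw":-1},
    {"dx":4.2,"dy":4.2,"dz":0,"roll":0,"claw":-1},
    {"dx":5.7,"dy":5.7,"dz":0,"roll":0,"claw":-1},
  ],
)

```text
clock: 12.58
tcp_pos: [0.5194, -0.1531, 0.1206]
orientation: [-0.001, 0.116, 0.993, 0.0]
wrist_force: [0.7, -0.5, -0.5]
finger_gap: 0.0124
grip_force: 58.5
```

Emit:
send_rows(
  increments=[
    {"dx":1.5,"dy":1.5,"dz":0,"roll":0,"claw":-1},
    {"dx":2.8,"dy":2.8,"dz":0,"roll":0,"claw":-1},
    {"dx":3.6,"dy":3.7,"dz":0,"roll":0,"claw":-1},
    {"dx":3.9,"dy":4.1,"dz":0,"roll":0,"claw":-1},
    {"dx":3.9,"dy":4.1,"dz":0,"roll":0,"claw":-1},
  ],
)

```text
clock: 13.2
tcp_pos: [0.6158, -0.0521, 0.1208]
orientation: [-0.001, 0.115, 0.993, 0.0]
wrist_force: [0.3, -0.2, -0.3]
finger_gap: 0.0123
grip_force: 58.5
```

Emit:
send_rows(
  increments=[
    {"dx":0,"dy":0,"dz":-1.0,"roll":0,"claw":-1},
    {"dx":0,"dy":0,"dz":-2.2,"roll":0,"claw":-1},
    {"dx":0,"dy":0,"dz":-3.3,"roll":0,"claw":-1},
    {"dx":0,"dy":0,"dz":-3.8,"roll":0,"claw":-1},
    {"dx":0,"dy":0,"dz":-4.0,"roll":0,"claw":-1},
  ],
)

```text
clock: 13.82
tcp_pos: [0.6157, -0.0537, 0.0219]
orientation: [-0.0, 0.117, 0.993, -0.0]
wrist_force: [-5.2, 0.2, 17.8]
finger_gap: 0.012
grip_force: 60.3
```

Emit:
send_rows(
  increments=[
    {"dx":0,"dy":0,"dz":-0.05,"roll":0,"claw":-1},
    {"dx":0,"dy":0,"dz":-0.06,"roll":0,"claw":-1},
    {"dx":0,"dy":0,"dz":-0.06,"roll":0,"claw":-1},
    {"dx":0,"dy":0,"dz":-0.06,"roll":0,"claw":-1},
    {"dx":0,"dy":0,"dz":-0.06,"roll":0,"claw":-1},
  ],
)

```text
clock: 14.45
tcp_pos: [0.617, -0.0537, 0.0219]
orientation: [0.001, 0.116, 0.993, -0.001]
wrist_force: [-1.8, -1.0, 5.3]
finger_gap: 0.0122
grip_force: 59.1
```

Emit:
send_rows(
  increments=[
    {"dx":0,"dy":0,"dz":0,"roll":0,"claw":-0.05},
    {"dx":0,"dy":0,"dz":0,"roll":0,"claw":-0.05},
    {"dx":0,"dy":0,"dz":0.6,"roll":0,"claw":-0.05},
    {"dx":0,"dy":0,"dz":2.4,"roll":0,"claw":-0.05},
    {"dx":0,"dy":0,"dz":4.0,"roll":0,"claw":-0.05},
  ],
)

```text
clock: 15.08
tcp_pos: [0.6166, -0.0529, 0.1225]
orientation: [0.0, 0.116, 0.993, 0.0]
wrist_force: [1.0, -0.5, 0.1]
finger_gap: 0.0408
grip_force: 0.0
```

Emit:
send_rows(
  increments=[
    {"dx":-1.4,"dy":-0.2,"dz":0,"roll":0,"claw":0},
    {"dx":-3.6,"dy":-0.4,"dz":0,"roll":0,"claw":0},
    {"dx":-5.8,"dy":-0.6,"dz":0,"roll":0,"claw":0},
    {"dx":-7.55,"dy":-0.85,"dz":0,"roll":0,"claw":0},
    {"dx":-7.55,"dy":-0.85,"dz":0,"roll":0,"claw":0},
  ],
)

```text
clock: 15.7
tcp_pos: [0.4249, -0.0739, 0.1212]
orientation: [-0.0, 0.117, 0.993, 0.0]
wrist_force: [0.6, 0.2, 0.5]
finger_gap: 0.0428
grip_force: 0.0
```

Emit:
send_rows(
  increments=[
    {"dx":0,"dy":0,"dz":-1.0,"roll":0,"claw":0},
    {"dx":0,"dy":0,"dz":-2.2,"roll":0,"claw":0},
    {"dx":0,"dy":0,"dz":-3.4,"roll":0,"claw":0},
    {"dx":0,"dy":0,"dz":-4.15,"roll":0,"claw":0},
    {"dx":0,"dy":0,"dz":-4.15,"roll":0,"claw":0},
  ],
)

```text
clock: 16.32
tcp_pos: [0.428, -0.074, 0.0161]
orientation: [-0.001, 0.116, 0.993, 0.0]
wrist_force: [0.1, -0.3, -0.1]
finger_gap: 0.0428
grip_force: 0.0
```

Emit:
send_rows(
  increments=[
    {"dx":0,"dy":0,"dz":0,"roll":0,"claw":-1},
    {"dx":0,"dy":0,"dz":0,"roll":0,"claw":-1},
    {"dx":0,"dy":0,"dz":0,"roll":0,"claw":-1},
    {"dx":0,"dy":0,"dz":0,"roll":0,"claw":-1},
    {"dx":0,"dy":0,"dz":0,"roll":0,"claw":-1},
  ],
)

```text
clock: 16.95
tcp_pos: [0.4285, -0.0745, 0.0174]
orientation: [0.001, 0.116, 0.993, -0.0]
wrist_force: [-0.5, 0.5, 5.7]
finger_gap: 0.0121
grip_force: 58.9
```

Run:
```python
from workcell import *
from h import *
t=read_camera("top")["image"]; s=read_camera("side")["image"]
cv2.imwrite("pics/p6.png",np.hstack([cv2.resize(t[110:290,230:470],(400,300)),cv2.resize(s[150:330,230:470],(400,300))]))
```

```text
(no output)
```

View pics/p6.png

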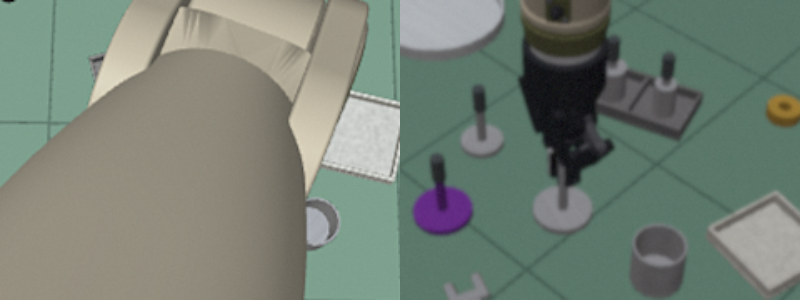

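Both bobs stand upright in their bays, and the large disc's head is gripped with the foot flat. I carry it to the far half of the dish.

Emit:
send_rows(
  increments=[
    {"dx":0,"dy":0,"dz":0.3,"roll":0,"claw":-1},
    {"dx":0,"dy":0,"dz":1.0,"roll":0,"claw":-1},
    {"dx":0,"dy":0,"dz":2.0,"roll":0,"claw":-1},
    {"dx":0,"dy":0,"dz":3.2,"roll":0,"claw":-1},
    {"dx":0,"dy":0,"dz":4.2,"roll":0,"claw":-1},
  ],
)

```text
clock: 17.68
tcp_pos: [0.4272, -0.0742, 0.1227]
orientation: [-0.0, 0.116, 0.993, 0.0]
wrist_force: [1.1, 0.3, -1.0]
finger_gap: 0.012
grip_force: 58.5
```

Emit:
send_rows(
  increments=[
    {"dx":0.25,"dy":0.55,"dz":0,"roll":0,"claw":-1},
    {"dx":0.85,"dy":1.8,"dz":0,"roll":0,"claw":-1},
    {"dx":1.7,"dy":3.5,"dz":0,"roll":0,"claw":-1},
    {"dx":2.6,"dy":5.4,"dz":0,"roll":0,"claw":-1},
    {"dx":3.5,"dy":7.3,"dz":0,"roll":0,"claw":-1},
  ],
)

```text
clock: 18.3
tcp_pos: [0.5148, 0.1105, 0.1202]
orientation: [-0.001, 0.116, 0.993, -0.0]
wrist_force: [1.3, 0.5, -0.7]
finger_gap: 0.0121
grip_force: 58.6
```

Emit:
send_rows(
  increments=[
    {"dx":0.9,"dy":1.9,"dz":0,"roll":0,"claw":-1},
    {"dx":1.8,"dy":3.8,"dz":0,"roll":0,"claw":-1},
    {"dx":2.6,"dy":5.3,"dz":0,"roll":0,"claw":-1},
    {"dx":3.05,"dy":6.3,"dz":0,"roll":0,"claw":-1},
    {"dx":3.05,"dy":6.3,"dz":0,"roll":0,"claw":-1},
  ],
)

```text
clock: 18.92
tcp_pos: [0.5906, 0.2682, 0.1192]
orientation: [-0.001, 0.115, 0.993, -0.0]
wrist_force: [0.5, -0.2, -1.6]
finger_gap: 0.0124
grip_force: 58.6
```

Emit:
send_rows(
  increments=[
    {"dx":0,"dy":0,"dz":-1.0,"roll":0,"claw":-1},
    {"dx":0,"dy":0,"dz":-2.2,"roll":0,"claw":-1},
    {"dx":0,"dy":0,"dz":-3.2,"roll":0,"claw":-1},
    {"dx":0,"dy":0,"dz":-3.7,"roll":0,"claw":-1},
    {"dx":0,"dy":0,"dz":-3.9,"roll":0,"claw":-1},
  ],
)

```text
clock: 19.55
tcp_pos: [0.5905, 0.2653, 0.0231]
orientation: [-0.001, 0.116, 0.993, -0.0]
wrist_force: [0.3, 0.6, -0.8]
finger_gap: 0.0123
grip_force: 58.7
```

Emit:
send_rows(
  increments=[
    {"dx":0,"dy":0,"dz":-0.04,"roll":0,"claw":-1},
    {"dx":0,"dy":0,"dz":-0.08,"roll":0,"claw":-1},
    {"dx":0,"dy":0,"dz":-0.12,"roll":0,"claw":-1},
    {"dx":0,"dy":0,"dz":-0.15,"roll":0,"claw":-1},
    {"dx":0,"dy":0,"dz":-0.15,"roll":0,"claw":-1},
  ],
)

```text
clock: 20.18
tcp_pos: [0.5921, 0.2661, 0.0215]
orientation: [0.001, 0.116, 0.993, 0.0]
wrist_force: [-1.4, 0.3, 6.0]
finger_gap: 0.0123
grip_force: 59.4
```

Emit:
send_rows(
  increments=[
    {"dx":0,"dy":0,"dz":0,"roll":0,"claw":-0.05},
    {"dx":0,"dy":0,"dz":0,"roll":0,"claw":-0.05},
    {"dx":0,"dy":0,"dz":0.6,"roll":0,"claw":-0.05},
    {"dx":0,"dy":0,"dz":2.4,"roll":0,"claw":-0.05},
    {"dx":0,"dy":0,"dz":4.0,"roll":0,"claw":-0.05},
  ],
)

```text
clock: 20.8
tcp_pos: [0.5915, 0.2658, 0.1224]
orientation: [0.0, 0.116, 0.993, 0.0]
wrist_force: [0.5, 1.3, -0.1]
finger_gap: 0.0404
grip_force: 0.0
```

Emit:
send_rows(
  increments=[
    {"dx":-1.2,"dy":-1.6,"dz":0,"roll":0,"claw":0},
    {"dx":-2.6,"dy":-3.5,"dz":0,"roll":0,"claw":0},
    {"dx":-4.0,"dy":-5.4,"dz":0,"roll":0,"claw":0},
    {"dx":-5.3,"dy":-7.2,"dz":0,"roll":0,"claw":0},
    {"dx":-6.15,"dy":-8.3,"dz":0,"roll":0,"claw":0},
  ],
)

```text
clock: 21.42
tcp_pos: [0.4363, 0.0567, 0.1214]
orientation: [0.0, 0.117, 0.993, -0.0]
wrist_force: [-0.1, 0.3, -0.6]
finger_gap: 0.0429
grip_force: 0.0
```

Emit:
send_rows(
  increments=[
    {"dx":0,"dy":0,"dz":0,"roll":0,"claw":0},
    {"dx":0,"dy":0,"dz":-1.5,"roll":0,"claw":0},
    {"dx":0,"dy":0,"dz":-3.0,"roll":0,"claw":0},
    {"dx":0,"dy":0,"dz":-4.15,"roll":0,"claw":0},
    {"dx":0,"dy":0,"dz":-4.15,"roll":0,"claw":0},
  ],
)

```text
clock: 22.05
tcp_pos: [0.4366, 0.0589, 0.0154]
orientation: [-0.002, 0.116, 0.993, 0.0]
wrist_force: [-1.1, -0.4, 0.7]
finger_gap: 0.0425
grip_force: 0.0
```

Emit:
send_rows(
  increments=[
    {"dx":0,"dy":0,"dz":0,"roll":0,"claw":-1},
    {"dx":0,"dy":0,"dz":0,"roll":0,"claw":-1},
    {"dx":0,"dy":0,"dz":0,"roll":0,"claw":-1},
    {"dx":0,"dy":0,"dz":0,"roll":0,"claw":-1},
    {"dx":0,"dy":0,"dz":0,"roll":0,"claw":-1},
  ],
)

```text
clock: 22.68
tcp_pos: [0.4392, 0.0584, 0.0179]
orientation: [0.002, 0.116, 0.993, 0.0]
wrist_force: [0.9, 0.6, 6.4]
finger_gap: 0.0119
grip_force: 58.7
```

Run:
```python
from workcell import *
from h import *
t=read_camera("top")["image"]; s=read_camera("side")["image"]
cv2.imwrite("pics/p7.png",np.hstack([cv2.resize(t[110:290,100:340],(400,300)),cv2.resize(s[100:280,180:420],(400,300))]))
```

```text
(no output)
```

View pics/p7.png

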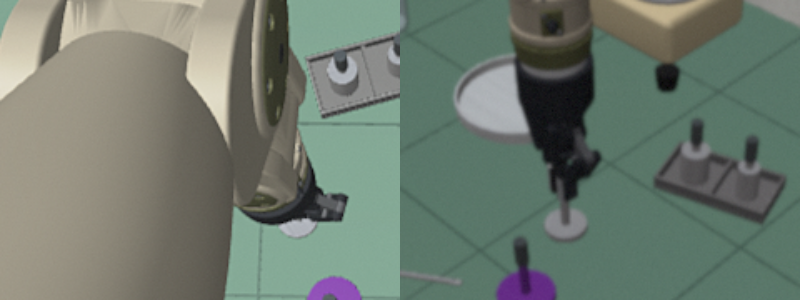

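The small disc is gripped with its foot flat, and the rack holds both bobs. I carry it to the near half of the dish.

Emit:
send_rows(
  increments=[
    {"dx":0,"dy":0,"dz":0.3,"roll":0,"claw":-1},
    {"dx":0,"dy":0,"dz":1.0,"roll":0,"claw":-1},
    {"dx":0,"dy":0,"dz":2.0,"roll":0,"claw":-1},
    {"dx":0,"dy":0,"dz":3.2,"roll":0,"claw":-1},
    {"dx":0,"dy":0,"dz":4.2,"roll":0,"claw":-1},
  ],
)

```text
clock: 23.4
tcp_pos: [0.4374, 0.0582, 0.1229]
orientation: [0.0, 0.116, 0.993, -0.0]
wrist_force: [0.5, -0.1, -1.2]
finger_gap: 0.0124
grip_force: 58.4
```

Emit:
send_rows(
  increments=[
    {"dx":0.2,"dy":0.5,"dz":0,"roll":0,"claw":-1},
    {"dx":0.6,"dy":1.5,"dz":0,"roll":0,"claw":-1},
    {"dx":1.1,"dy":2.8,"dz":0,"roll":0,"claw":-1},
    {"dx":1.6,"dy":4.3,"dz":0,"roll":0,"claw":-1},
    {"dx":2.1,"dy":5.7,"dz":0,"roll":0,"claw":-1},
  ],
)

```text
clock: 24.02
tcp_pos: [0.4897, 0.2025, 0.1201]
orientation: [-0.001, 0.116, 0.993, -0.0]
wrist_force: [0.3, -0.4, -0.7]
finger_gap: 0.0121
grip_force: 58.5
```

Emit:
send_rows(
  increments=[
    {"dx":0.4,"dy":1.2,"dz":0,"roll":0,"claw":-1},
    {"dx":0.7,"dy":2.1,"dz":0,"roll":0,"claw":-1},
    {"dx":0.9,"dy":2.6,"dz":0,"roll":0,"claw":-1},
    {"dx":0.9,"dy":2.6,"dz":0,"roll":0,"claw":-1},
    {"dx":0.9,"dy":2.6,"dz":0,"roll":0,"claw":-1},
  ],
)

```text
clock: 24.65
tcp_pos: [0.5121, 0.2651, 0.1212]
orientation: [-0.001, 0.116, 0.993, -0.0]
wrist_force: [0.5, -0.3, 0.1]
finger_gap: 0.0121
grip_force: 58.5
```

Emit:
send_rows(
  increments=[
    {"dx":0,"dy":0,"dz":-1.0,"roll":0,"claw":-1},
    {"dx":0,"dy":0,"dz":-2.2,"roll":0,"claw":-1},
    {"dx":0,"dy":0,"dz":-3.2,"roll":0,"claw":-1},
    {"dx":0,"dy":0,"dz":-3.7,"roll":0,"claw":-1},
    {"dx":0,"dy":0,"dz":-3.9,"roll":0,"claw":-1},
  ],
)

```text
clock: 25.28
tcp_pos: [0.5124, 0.2651, 0.0238]
orientation: [-0.0, 0.117, 0.993, -0.0]
wrist_force: [0.4, 0.8, -0.5]
finger_gap: 0.0121
grip_force: 58.5
```

Emit:
send_rows(
  increments=[
    {"dx":0,"dy":0,"dz":-0.04,"roll":0,"claw":-1},
    {"dx":0,"dy":0,"dz":-0.08,"roll":0,"claw":-1},
    {"dx":0,"dy":0,"dz":-0.12,"roll":0,"claw":-1},
    {"dx":0,"dy":0,"dz":-0.15,"roll":0,"claw":-1},
    {"dx":0,"dy":0,"dz":-0.15,"roll":0,"claw":-1},
  ],
)

```text
clock: 25.9
tcp_pos: [0.5134, 0.2662, 0.0219]
orientation: [0.001, 0.116, 0.993, 0.001]
wrist_force: [-1.1, -0.2, 5.9]
finger_gap: 0.0125
grip_force: 59.6
```

Emit:
send_rows(
  increments=[
    {"dx":0,"dy":0,"dz":0,"roll":0,"claw":-0.05},
    {"dx":0,"dy":0,"dz":0,"roll":0,"claw":-0.05},
    {"dx":0,"dy":0,"dz":0.6,"roll":0,"claw":-0.05},
    {"dx":0,"dy":0,"dz":2.4,"roll":0,"claw":-0.05},
    {"dx":0,"dy":0,"dz":4.0,"roll":0,"claw":-0.05},
  ],
)

```text
clock: 26.52
tcp_pos: [0.5128, 0.2658, 0.1225]
orientation: [0.0, 0.116, 0.993, 0.0]
wrist_force: [0.6, -1.3, -0.4]
finger_gap: 0.0409
grip_force: 0.0
```

Emit:
send_rows(
  increments=[
    {"dx":-0.3,"dy":-1.4,"dz":0,"roll":0,"claw":0},
    {"dx":-0.7,"dy":-3.6,"dz":0,"roll":0,"claw":0.3},
    {"dx":-1.1,"dy":-5.9,"dz":0,"roll":0,"claw":0.6},
    {"dx":-1.5,"dy":-8.2,"dz":0,"roll":0,"claw":0.9},
    {"dx":-1.9,"dy":-10.5,"dz":0,"roll":0,"claw":0.9},
  ],
)

```text
clock: 27.15
tcp_pos: [0.4651, 0.0016, 0.1216]
orientation: [0.001, 0.116, 0.993, -0.0]
wrist_force: [1.4, -0.8, 0.9]
finger_gap: 0.0813
grip_force: 0.0
```

Emit:
send_rows(
  increments=[
    {"dx":-0.4,"dy":-2.3,"dz":0,"roll":0,"claw":0.9},
    {"dx":-0.8,"dy":-4.5,"dz":0,"roll":0,"claw":0.9},
    {"dx":-1.2,"dy":-6.7,"dz":0,"roll":0,"claw":0.9},
    {"dx":-1.4,"dy":-8.0,"dz":0,"roll":0,"claw":0.9},
    {"dx":-1.4,"dy":-8.0,"dz":0,"roll":0,"claw":0.9},
  ],
)

```text
clock: 27.78
tcp_pos: [0.4302, -0.1992, 0.1213]
orientation: [0.001, 0.118, 0.993, -0.0]
wrist_force: [0.1, -0.4, -0.4]
finger_gap: 0.0811
grip_force: 0.0
```

Run:
```python
from workcell import *
from h import *
print(get_state()["tcp_pos"])
c=read_camera("wrist"); im=c["image"].copy()
for z,r in ((0,.026),(.05,.026)):
    q=np.int32([proj(c,(.430+r*np.cos(a),-.1965+r*np.sin(a),z)) for a in np.linspace(0,6.28,40)])
    cv2.polylines(im,[q],True,(0,0,255),1)
t=read_camera("top")["image"]
cv2.imwrite("pics/w8.png",np.hstack([cv2.resize(im[80:380,120:520],(400,300)),cv2.resize(t[110:290,100:340],(400,300))]))
```

```text
[ 0.43021716 -0.19918455  0.12130308]
```

View pics/w8.png

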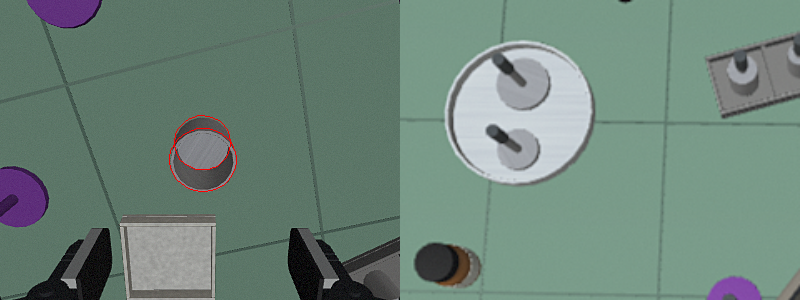

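Both discs stand in the dish side by side, clear of its rim and of each other, and the jar is untouched. The cup at (202,153) in the wrist crop matches the predicted rings, so I pick it up.

Emit:
send_rows(
  increments=[
    {"dx":0,"dy":0,"dz":-1.0,"roll":0,"claw":0.9},
    {"dx":0,"dy":0,"dz":-2.5,"roll":0,"claw":0.9},
    {"dx":0,"dy":0,"dz":-4.0,"roll":0,"claw":0.9},
    {"dx":0,"dy":0,"dz":-5.0,"roll":0,"claw":0.9},
    {"dx":0,"dy":0,"dz":-5.45,"roll":0,"claw":0.9},
  ],
)

```text
clock: 28.5
tcp_pos: [0.4295, -0.1948, -0.0169]
orientation: [-0.001, 0.115, 0.993, 0.001]
wrist_force: [-0.1, 0.4, 1.0]
finger_gap: 0.0809
grip_force: 0.0
```

Emit:
send_rows(
  increments=[
    {"dx":0,"dy":0,"dz":0,"roll":0,"claw":0},
    {"dx":0,"dy":0,"dz":0,"roll":0,"claw":0},
    {"dx":0,"dy":0,"dz":0,"roll":0,"claw":0},
    {"dx":0,"dy":0,"dz":0,"roll":0,"claw":0},
    {"dx":0,"dy":0,"dz":0,"roll":0,"claw":0},
  ],
  grip_force=50,
)

```text
clock: 29.12
tcp_pos: [0.4312, -0.197, -0.0146]
orientation: [0.001, 0.116, 0.993, -0.0]
wrist_force: [-0.1, 2.6, 6.8]
finger_gap: 0.0515
grip_force: 52.8
```

Emit:
send_rows(
  increments=[
    {"dx":0,"dy":0,"dz":0.3,"roll":0,"claw":0},
    {"dx":0,"dy":0,"dz":0.6,"roll":0,"claw":0},
    {"dx":0,"dy":0,"dz":0.8,"roll":0,"claw":0},
    {"dx":0,"dy":0,"dz":0.8,"roll":0,"claw":0},
    {"dx":0,"dy":0,"dz":0.8,"roll":0,"claw":0},
  ],
)

```text
clock: 29.75
tcp_pos: [0.43, -0.1966, 0.004]
orientation: [-0.0, 0.116, 0.993, 0.0]
wrist_force: [-0.2, 0.2, -1.0]
finger_gap: 0.0511
grip_force: 52.4
```

Run:
```python
from workcell import *
from h import *
w=read_camera("wrist")["image"]; s=read_camera("side")["image"]
cv2.imwrite("pics/p9.png",np.hstack([cv2.resize(w[120:420,120:520],(400,300)),cv2.resize(s[230:350,310:470],(400,300))]))
```

```text
(no output)
```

View pics/p9.png

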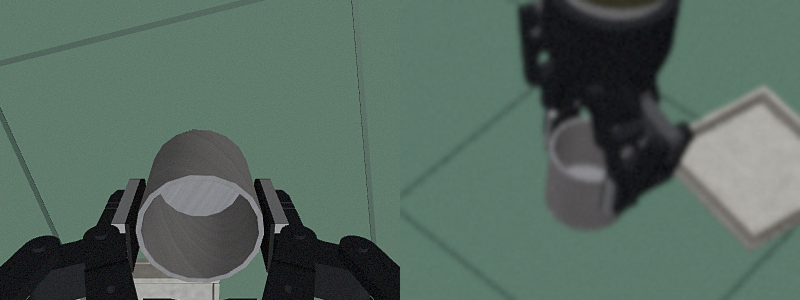

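The cup is held level between the pads, just off the bench. I carry it to the tray.

Emit:
send_rows(
  increments=[
    {"dx":0,"dy":0,"dz":0.4,"roll":0,"claw":0},
    {"dx":0.2,"dy":-0.1,"dz":1.0,"roll":0,"claw":0},
    {"dx":0.8,"dy":-0.5,"dz":1.2,"roll":0,"claw":0},
    {"dx":1.8,"dy":-1.0,"dz":1.2,"roll":0,"claw":0},
    {"dx":2.8,"dy":-1.6,"dz":1.2,"roll":0,"claw":0},
  ],
)

```text
clock: 30.48
tcp_pos: [0.501, -0.2371, 0.0349]
orientation: [0.0, 0.116, 0.993, -0.0]
wrist_force: [0.2, -0.8, -0.9]
finger_gap: 0.0513
grip_force: 52.4
```

Emit:
send_rows(
  increments=[
    {"dx":0.8,"dy":-0.5,"dz":0,"roll":0,"claw":0},
    {"dx":1.3,"dy":-0.8,"dz":0,"roll":0,"claw":0},
    {"dx":1.4,"dy":-0.85,"dz":0,"roll":0,"claw":0},
    {"dx":1.4,"dy":-0.85,"dz":-0.3,"roll":0,"claw":0},
    {"dx":1.4,"dy":-0.85,"dz":-0.8,"roll":0,"claw":0},
  ],
)

```text
clock: 31.1
tcp_pos: [0.5347, -0.2576, 0.0138]
orientation: [-0.0, 0.116, 0.993, 0.0]
wrist_force: [0.5, -0.8, -0.0]
finger_gap: 0.0515
grip_force: 52.4
```

Emit:
send_rows(
  increments=[
    {"dx":0,"dy":0,"dz":-0.4,"roll":0,"claw":0},
    {"dx":0,"dy":0,"dz":-0.7,"roll":0,"claw":0},
    {"dx":0,"dy":0,"dz":-0.9,"roll":0,"claw":0},
    {"dx":0,"dy":0,"dz":-0.95,"roll":0,"claw":0},
    {"dx":0,"dy":0,"dz":-0.95,"roll":0,"claw":0},
  ],
)

```text
clock: 31.72
tcp_pos: [0.5353, -0.2581, -0.0095]
orientation: [0.0, 0.116, 0.993, -0.0]
wrist_force: [-0.0, -0.2, -1.3]
finger_gap: 0.051
grip_force: 52.4
```

Emit:
send_rows(
  increments=[
    {"dx":0,"dy":0,"dz":-0.03,"roll":0,"claw":0},
    {"dx":0,"dy":0,"dz":-0.06,"roll":0,"claw":0},
    {"dx":0,"dy":0,"dz":-0.1,"roll":0,"claw":0},
    {"dx":0,"dy":0,"dz":-0.1,"roll":0,"claw":0},
    {"dx":0,"dy":0,"dz":-0.1,"roll":0,"claw":0},
  ],
)

```text
clock: 32.35
tcp_pos: [0.5355, -0.2582, -0.0105]
orientation: [0.001, 0.116, 0.993, -0.0]
wrist_force: [-2.8, 1.1, 8.5]
finger_gap: 0.0511
grip_force: 53.3
```

Contact on the tray floor. I release, raise and back away to the left, out of the top camera's view.

Emit:
send_rows(
  increments=[
    {"dx":0,"dy":0,"dz":0,"roll":0,"claw":0.7},
    {"dx":0,"dy":0,"dz":0,"roll":0,"claw":0.7},
    {"dx":0,"dy":0,"dz":0,"roll":0,"claw":0.7},
    {"dx":0,"dy":0,"dz":1.0,"roll":0,"claw":0.7},
    {"dx":0,"dy":0,"dz":3.0,"roll":0,"claw":0.7},
  ],
)

```text
clock: 32.98
tcp_pos: [0.5332, -0.2567, 0.0611]
orientation: [-0.003, 0.116, 0.993, 0.001]
wrist_force: [0.6, -0.4, 1.4]
finger_gap: 0.0729
grip_force: 0.0
```

Emit:
send_rows(
  increments=[
    {"dx":0,"dy":0,"dz":2.0,"roll":0,"claw":0.7},
    {"dx":0,"dy":0,"dz":4.0,"roll":0,"claw":0.7},
    {"dx":-1.0,"dy":-1.5,"dz":5.0,"roll":0,"claw":0.7},
    {"dx":-2.0,"dy":-3.0,"dz":5.0,"roll":0,"claw":0.7},
    {"dx":-3.0,"dy":-4.5,"dz":5.0,"roll":0,"claw":0.7},
  ],
)

```text
clock: 33.6
tcp_pos: [0.4598, -0.3716, 0.1884]
orientation: [0.0, 0.116, 0.993, -0.0]
wrist_force: [0.4, 0.8, -0.4]
finger_gap: 0.0727
grip_force: 0.0
```

Emit:
send_rows(
  increments=[
    {"dx":-1.0,"dy":-1.5,"dz":0,"roll":0,"claw":0.7},
    {"dx":-2.0,"dy":-3.0,"dz":0,"roll":0,"claw":0.7},
    {"dx":-3.0,"dy":-4.5,"dz":0,"roll":0,"claw":0.7},
    {"dx":-3.0,"dy":-4.5,"dz":0,"roll":0,"claw":0.7},
    {"dx":-3.0,"dy":-4.5,"dz":0,"roll":0,"claw":0.7},
  ],
)

```text
clock: 34.22
tcp_pos: [0.3851, -0.4826, 0.1875]
orientation: [-0.0, 0.116, 0.993, 0.001]
wrist_force: [-0.3, 0.9, 0.1]
finger_gap: 0.0728
grip_force: 0.0
```

Run:
```python
from workcell import *
from h import *
t=read_camera("top")["image"]; s=read_camera("side")["image"]
cv2.imwrite("pics/p10.png",np.vstack([t[90:330,60:540],s[80:350,100:580]]))
```

```text
(no output)
```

View pics/p10.png

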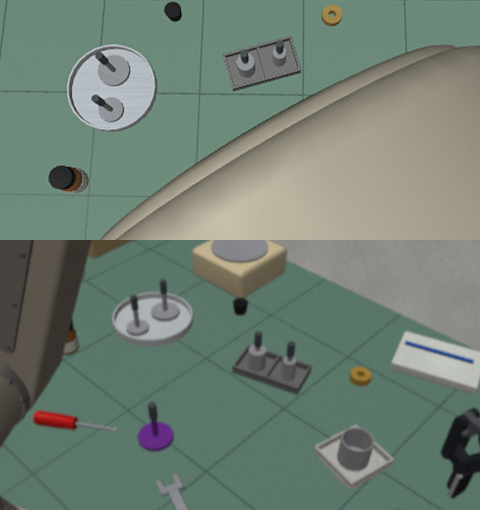

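The combined view shows both discs upright in the dish (112,68 and 108,108), a bob in each rack bay (246,63 and 280,55), and the cup standing in the tray (356,448). The jar is in its place and the gripper is clear, so I hand in.

```bash
python3 -c "
from workcell import *
print(hand_in())"
```

```text
the job is handed in; nothing more can be done
None
```

I handed the job in: in the last pictures both discs stand in the dish, one bob in each rack bay and the cup in the tray, all upright, with the jar where it was; the hand-in returned no verdict.

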